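Tighten the sanding spindle's lock ring with the pin spanner

TASK

Take the pin spanner from its wooden rest and gently feel both of its prongs right down into the two holes of the lock ring on the sanding spindle. With both prongs in, turn the ring clockwise (seen from above) until it is fully tight, without forcing it, then lift the spanner off and lay it back on its rest the way it lay, leaving the other things where they are.

Things in the scene. Friction and masses are not known exactly. Their poses are not given: they have to be found in the camera images.
- spanner: Loose pin spanner, 0.22 kg. Steel cross-head 24 x 52 x 9 mm (x, y, z); straight handle 14 mm wide running from it along -x to x = -120 mm. Two round steel prongs 6 mm in diameter, 8 mm long, with slightly chamfered ends, stick down from the head at y = +18 and -18 mm. Origin midway between the prongs, on the flat underside of head and handle; z points up, away from the prongs.
- spanner_grip (a point): On the handle, 62 mm along -x from the spanner's origin and 7 mm above its underside, in a black plastic sleeve 14 mm wide (y) and 14 mm high: a good place to grip. Axes as the spanner's.
- prong_a (a point): Centre of the lower end of the prong at y = +18 mm of the spanner, 8 mm below its underside.
- prong_b (a point): Centre of the lower end of the prong at y = -18 mm of the spanner, 8 mm below its underside.
- spindle_unit: Sanding spindle standing upright, fixed to the bench: grey base plate 104 x 104 x 10 mm, round housing, flat round backing plate 100 mm in diameter with its top 36 mm above the bench, and the steel lock ring on it. The spindle's shaft is locked and stays put, but stands at an unmeasured angle up to 0.25 rad either way. Origin on the bench under the spindle's axis, z up.
- ring_face (a point): Centre of the lock ring's flat top, 50 mm above the bench, with the unit's axes (it does not turn with the ring). The ring is 56 mm wide, its flange below 66 mm. In its top are two round holes, 8 mm wide and 10 mm deep, opposite each other, 18 mm from the centre; either prong fits either hole. With the prongs fully in, the spanner's underside lies on this face.
- lock_ring (a joint): Turn of the ring on its shaft, rad: 0 = fully tight (hard stop), positive = still that loose; starts at 0.45 to 0.65; clockwise from above tightens. Friction about 0.22 N m; stays where left. The line through its holes is turned from the unit's y axis by this value - 0.55 + the unmeasured shaft angle (counter-clockwise positive), so find the holes by eye or feel.
- rest: Wooden rest, fixed: board 132 x 60 x 8 mm; on it a block 20 mm wide (y) that carries the spanner's head and stands between its prongs, and 102 mm along -x a saddle for the handle, both 30 mm high; the saddle's cheeks are 24 mm apart and rise to 44 mm. The handle is free for fingers between them. Origin on the bench under the head block; x along the spanner as it lies there, from handle to head.
- rest_seat (a point): Where the spanner's origin belongs when it lies on the rest, 30 mm above the bench; axes as the spanner's have to be there.
- wax_puck: Bystander: round wax puck 42 mm in diameter, 13 mm high; origin under its centre.
- heel_block: Bystander: shoe heel block 72 x 65 x 16 mm; origin under its centre.
- polish_tin: Bystander: round polish tin 73 mm in diameter, 23 mm high; origin under its centre.

How it is judged:
By the outcome, as a careful person would: the job done as asked, in the order asked, and still so for the second after the job is handed in, with the robot touching nothing.
It also fails if it takes over 64 s, if anything falls off the work surface, if the arm or the gripper's body presses on something with over 40 N, if the wrist force passes 120 N, or if a joint passes its speed limit or range.

ROBOT

A 6-joint arm with a two-finger parallel gripper is mounted at the origin on a cart in front of the work surface, level with it; the furniture and walls round the work are solid. World frame = base frame: x ahead of the robot, y to its left, z up, the work surface at z = 0. Lengths are in m, angles in rad, forces in N, time in s.
With the tool pointing down it reaches from about 0.25 to 0.775 m from the base axis. Payload 4 kg.
Tool frame: the origin (TCP) lies on the centre line of the jaws, within the pads' length; the fingertips stand 14 mm ahead of it and the grasp point (between the pads) lies 5 mm behind it; z points along the fingers, y is the line along which they close (so a half turn about z gives the same grasp; the last joint's range is limited). The gripper opens to 94 mm and grips with 3 to 60 N. Pads are 16 mm wide; open, the fingers measure 119 mm over their backs; the gripper's body (75 mm by 177 mm) begins 78 mm behind the grasp point.
Start: joints at [1.179, 0.087, 1.371, -0, 1.684, -0.103], TCP at [0.157, 0.527, 0.22] pointing down, gripper open.
Joint ranges: [-3.1, 3.1], [-0.76, 2.03], [0.27, 2.55], [-1.08, 4.22], [0.17, 2.65], [-2.57, 2.57]. Speed limits (rad/s): [2.79, 2.79, 3.14, 3.14, 3.14, 3.14].

INTERFACE

Orientations are given as a unit quaternion [w, x, y, z].
In Python, from rig import status, snapshot, r gives the robot as it stands. The module is installed in compiled form; this text tells all that it offers.
- The arm moves only by the shell command python3 -m handwheel 'ROWS' [FORCE]. ROWS is JSON, a list of rows, each an object with "grip": the opening, from 0 (shut) to 1 (fully open); "delta_pos": the shift along the world's x, y, z as a fraction of full scale, a list of three; "rot": the turn, a rotation vector about the world's x, y, z as a fraction of full scale, a list of three. In form: [{"grip": grip, "delta_pos": [x, y, z], "rot": [ax, ay, az]}, ...]. A call has 1 to 12 rows; each row shifts and turns the commanded pose from where the row before left it; what a row does not reach is not made up. Full scale, the value 1, is 0.025 m for a shift and 5 degrees for a turn. A row lasts 1/12 s, in which the tool goes at most 41.7 mm and 7.16 degrees, less where a joint would pass 70% of its speed; a pose out of reach is approached as far as the arm can. A call with a number of a shift or a turn outside -1 to 1 is refused whole. A call with a gripper value outside its range is refused whole. The fingers move at their own pace and stop on an object; FORCE is the grip in N (left out, the last holds). Time passes only in rows, so rows that do not move let the fingers close. It gives the time, the measured TCP pose, the force, the opening and the grip force at its end, in the units of the state.
- status.state(): the state, without advancing time (a new reading comes with each control period).
- snapshot(name): name is "side" or "top"; returns a dict with "pixels" (420x560x3 uint8, blue, green, red), "vertical_fov" (degrees; the focal length in pixels is half the picture's height over the tangent of half this angle, whatever the lens; pixels are square), "cx", "cy" (the principal point, pixels), "origin" and "attitude" of the camera in the world. Camera axes: x right, y up, looking along -z (the intrinsics and any distortion apply to the point x, -y, -z); pixel columns grow to the right and rows downward; lengths in m; the calibration is good to about 2 mm. A picture is of the moment at which its call begins. There is no depth.
- r.job_done(): hands the job in; it is judged then, once.
The state is a dict: "t": time; "joint_positions": joint angles; "qvel": joint speeds; "tau": joint torques, N m; "ee_pos": TCP position; "tcp_rot": TCP orientation; "ft_force": force on the tool from outside, world axes, zero at the start; "wrist_torque": the same for the moment, N m; "width": opening from 0.0 (shut) to 1.0 (fully open); "gripper_force": force on a finger pad.
Only numpy, scipy, OpenCV 4.12 (cv2) and the standard library are available. Lean on these libraries where they do the work, as an engineer would, in place of code of your own. Each camera call takes 0.05 s, during which the arm holds its last target. There are 200 camera calls.

## Working session

There is one attempt and no reset: what is moved stays moved. The work goes in short steps, Python scripts to look and compute and a shell command to move; the robot and the scene stay as the last step left them, time stands still between calls to the robot, and variables do not carry over. Pictures are saved under pics/ and viewed, at most 10 in all, crops included, and the job is handed in when it is done.

```bash
mkdir -p pics; cat > h.py <<'E'
import numpy as np, cv2
from scipy.spatial.transform import Rotation as R
from rig import status, snapshot, r
def snap(n,f):
    s=snapshot(n); cv2.imwrite('pics/'+f+'.png',s['pixels']); 
    import pickle; pickle.dump(s,open('pics/'+f+'.pkl','wb')); return s
def load(f):
    import pickle; return pickle.load(open('pics/'+f+'.pkl','rb'))
def cam(s):
    F=210/np.tan(np.radians(s['vertical_fov'])/2); a=np.array(s['attitude'])
    M=R.from_quat(np.r_[a[1:],a[0]]).as_matrix() if a.size==4 else a.reshape(3,3)
    return F,M,np.array(s['origin'])
def ray(s,u,v,z):
    F,M,o=cam(s); d=M@np.array([(u-s['cx'])/F,-(v-s['cy'])/F,-1]); return o+d*(z-o[2])/d[2]
def proj(s,p):
    F,M,o=cam(s); c=M.T@(np.array(p)-o); return np.array([s['cx']+F*c[0]/-c[2],s['cy']-F*c[1]/-c[2]])
def crop(s,f,u0,v0,w,h,k):
    cv2.imwrite('pics/'+f+'.png',cv2.resize(s['pixels'][v0:v0+h,u0:u0+w],None,fx=k,fy=k,interpolation=cv2.INTER_CUBIC))
E
python3 - <<'E'
from h import *
for n in('top','side'):
    s=snap(n,n+'0'); print({k:v for k,v in s.items() if k!='pixels'})
print(status.state())
a=cv2.imread('pics/top0.png'); 
E
```

```text
{'vertical_fov': 48.98573975641638, 'cx': 277.2202681572555, 'cy': 212.42832534572273, 'origin': array([0.34242982, 0.00582929, 0.92578668]), 'attitude': array([ 0.70928215,  0.05306062, -0.06631937, -0.69978936])}
{'vertical_fov': 52.12115776397883, 'cx': 281.4989475579881, 'cy': 209.05766289121044, 'origin': array([ 0.19971548, -0.61342799,  0.60105224]), 'attitude': array([ 0.88465076,  0.41930362, -0.09310196, -0.18140987])}
{'t': 0.1, 'joint_positions': array([ 1.17889509e+00,  8.78703174e-02,  1.37206063e+00,  8.50167446e-06,
        1.68360740e+00, -1.03119930e-01]), 'qvel': array([-1.43984940e-03, -1.03880363e-03, -3.46141626e-03, -2.23666907e-04,
        5.29823174e-04,  7.02280594e-05]), 'tau': array([ 2.72000594e-03, -3.41254735e+01, -3.03301263e+01,  7.19708833e-02,
        3.04988155e-02, -1.13277445e-04]), 'ee_pos': array([0.1564683 , 0.52679785, 0.21844865]), 'tcp_rot': array([-2.42434697e-04,  1.43888912e-01,  9.89593368e-01, -9.42165778e-04]), 'ft_force': array([0.54576748, 0.2636854 , 0.67598846]), 'wrist_torque': array([ 0.03287955,  0.03196757, -0.01724651]), 'gripper_force': 0.0, 'width': 0.998437156585774}
```

View pics/top0.png

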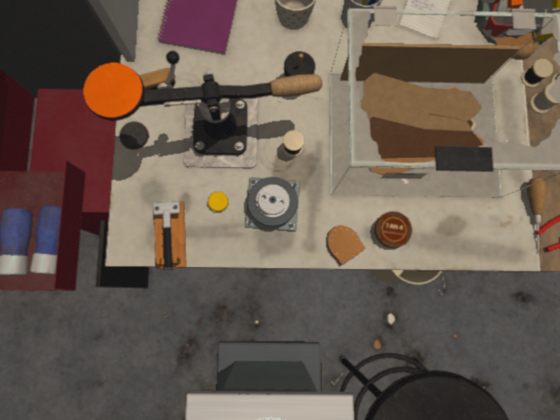

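View pics/side0.png

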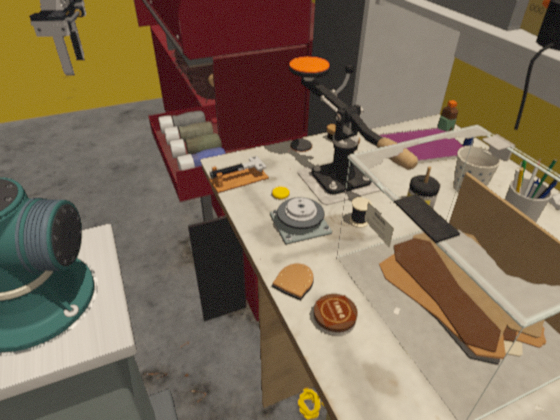

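The top view shows the spanner on its rest at about (167,235), head at (166,210). The lock ring is at (272,200) on the base plate, the wax puck at (218,202), the heel block at (345,244) and the tin at (393,230). A lever press stands beyond them. I'll enlarge both areas.

```bash
python3 - <<'E'
from h import *
s=load('top0'); a=s['pixels'][165:275,135:305]
b=cv2.resize(a,None,fx=4.7,fy=4.7,interpolation=cv2.INTER_CUBIC); print(b.shape)
cv2.imwrite('pics/topc.png',b)
t=load('side0')
b1=cv2.resize(t['pixels'][145:195,195:280],None,fx=7,fy=7,interpolation=cv2.INTER_CUBIC)
b2=cv2.resize(t['pixels'][190:240,260:345],None,fx=7,fy=7,interpolation=cv2.INTER_CUBIC)
c=np.zeros((600,800,3),np.uint8); b1=cv2.resize(b1,(510,300)); b2=cv2.resize(b2,(510,300)); c[:300,:510]=b1;c[300:,:510]=b2
cv2.imwrite('pics/sidec.png',c[:,:510])
print(proj(s,[0,0,0]),proj(s,[.5,.2,0]))
E
```

```text
(517, 799, 3)
[268.29340111 478.3726936 ] [173.45233387 211.14713147]
```

View pics/topc.png

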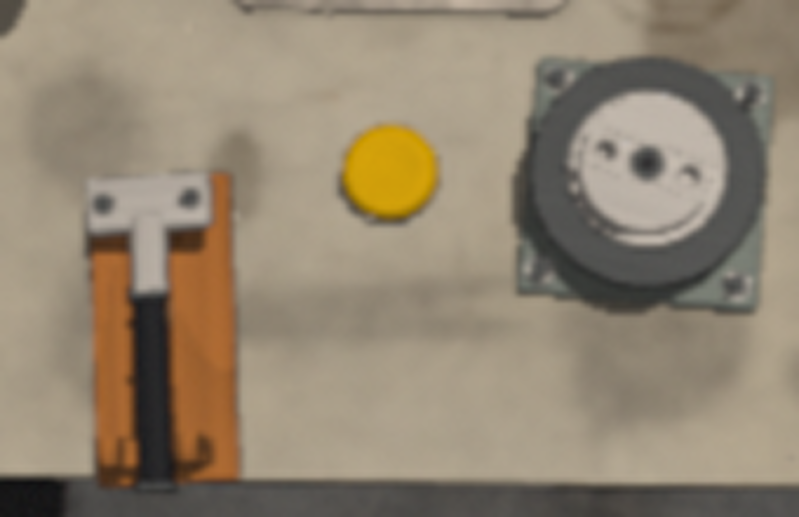

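View pics/sidec.png

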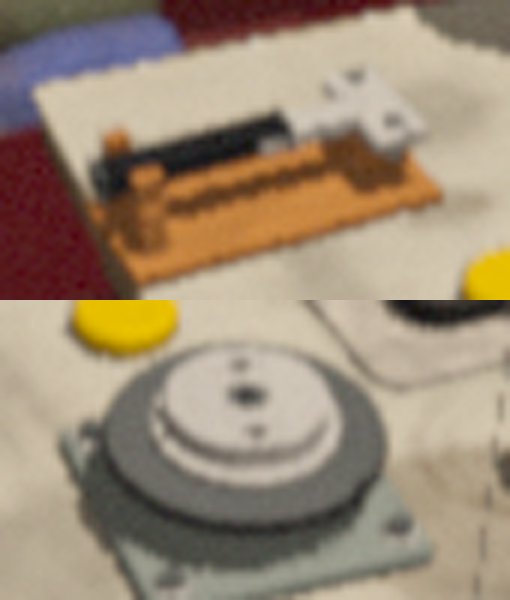

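```bash
python3 - <<'E'
from h import *
s=load('top0'); t=load('side0')
T=lambda x,y,z: ray(s,135+(x+.5)/4.7-.5,165+(y+.5)/4.7-.5,z)
S1=lambda x,y,z: ray(t,195+x/6-.5,145+y/6-.5,z)
S2=lambda x,y,z: ray(t,260+x/6-.5,190+(y-300)/6-.5,z)
def tri(a,b):
    # a,b points on rays; midpoint of closest approach
    o1=cam(s)[2];o2=cam(t)[2];d1=a-o1;d2=b-o2
    k=np.linalg.lstsq(np.c_[d1,-d2],o2-o1,rcond=None)[0]; p,q=o1+k[0]*d1,o2+k[1]*d2
    return (p+q)/2,np.linalg.norm(p-q)
np.set_printoptions(precision=4,suppress=True)
pa,pb=T(104,204,.039),T(189,199,.039); print('top heads',pa,pb,np.linalg.norm(pa-pb),(pa+pb)/2)
d=pa-pb; print('yaw from prongs',np.degrees(np.arctan2(-d[0],d[1])))
e=T(157,488,.037); c=(pa+pb)/2; d=c-e; print('end',e,'len',np.linalg.norm(d[:2]),'yaw',np.degrees(np.arctan2(d[1],d[0])))
e2=T(151,297,.044); print('sleeve start',e2, 'yaw2',np.degrees(np.arctan2(*(c-e2)[1::-1])), np.linalg.norm((c-e2)[:2]))
print('side heads',S1(354,76,.039),S1(397,121,.039))
ha,hb,hc=T(606,151,.05),T(691,174,.05),T(648,162,.05)
print('holes top',ha,hb,hc,np.linalg.norm(ha-hb)); d=ha-hb; print('line angle',np.degrees(np.arctan2(-d[0],d[1])))
print('circle',T(654,168,.05), 'plate',T(648,172,.036))
print('side holes',S2(240,366,.05),S2(257,432,.05),S2(247,395,.05))
print(tri(pa,S1(354,76,.039)),tri(pb,S1(397,121,.039)),tri(hc,S2(247,395,.05)))
# base plate corners
B=[T(540,60,.01),T(772,75,.01),T(756,310,.01),T(517,292,.01)]; print('base',np.mean(B,0),np.degrees(np.arctan2(*(B[0]-B[3])[1::-1])),np.degrees(np.arctan2(*(B[1]-B[2])[1::-1])))
E
```

```text
top heads [0.4991 0.2245 0.039 ] [0.5017 0.1896 0.039 ] 0.035017139909544796 [0.5004 0.207  0.039 ]
yaw from prongs 4.326768284997534
end [0.3827 0.1971 0.037 ] len 0.1181045005097936 yaw 4.834039263585636
sleeve start [0.4599 0.202  0.044 ] yaw2 7.075427571702914 0.040811277279526555
side heads [0.4989 0.2269 0.039 ] [0.5029 0.1894 0.039 ]
holes top [0.5225 0.0171 0.05  ] [ 0.5134 -0.018   0.05  ] [ 0.5181 -0.0003  0.05  ] 0.03631527060717199
line angle -14.527257155782165
circle [ 0.5156 -0.0028  0.05  ] plate [ 0.5167 -0.0004  0.036 ]
side holes [0.5224 0.0164 0.05  ] [ 0.5122 -0.0185  0.05  ] [0.5177 0.0009 0.05  ]
(array([0.4983, 0.2242, 0.0408]), np.float64(0.000811696590511136)) (array([0.5023, 0.1894, 0.039 ]), np.float64(0.0012183785031577735)) (array([ 0.5176, -0.0001,  0.0509]), np.float64(0.0007792494028227877))
base [0.5168 0.     0.01  ] -4.25220241531045 -3.5721061895446087
```

```bash
python3 -m handwheel '[{"grip":1,"delta_pos":[0.31,-0.92,0],"rot":[0,0,0.354]},{"grip":1,"delta_pos":[0.31,-0.92,0],"rot":[0,0,0.354]},{"grip":1,"delta_pos":[0.31,-0.92,0],"rot":[0,0,0.354]},{"grip":1,"delta_pos":[0.31,-0.92,0],"rot":[0,0,0.354]},{"grip":1,"delta_pos":[0.31,-0.92,0],"rot":[0,0,0.354]},{"grip":1,"delta_pos":[0.31,-0.92,0],"rot":[0,0,0.354]},{"grip":1,"delta_pos":[0.31,-0.92,0],"rot":[0,0,0.354]},{"grip":1,"delta_pos":[0.31,-0.92,0],"rot":[0,0,0.354]},{"grip":1,"delta_pos":[0.31,-0.92,0],"rot":[0,0,0.354]},{"grip":1,"delta_pos":[0.31,-0.92,0],"rot":[0,0,0.354]},{"grip":1,"delta_pos":[0.31,-0.92,0],"rot":[0,0,0.354]},{"grip":1,"delta_pos":[0.31,-0.92,0],"rot":[0,0,0.354]}]' 20
cat >> h.py <<'E'
np.set_printoptions(precision=4,suppress=True)
def yaw():
    q=status.state()['tcp_rot']; y=R.from_quat(np.r_[q[1:],q[0]]).as_matrix(); return np.degrees(np.arctan2(-y[0,1],y[1,1])),y[:,2]
def st():
    z=status.state(); print('t',z['t'],'p',z['ee_pos'],'yaw',*yaw(),'F',z['ft_force'],'M',z['wrist_torque'],'w',z['width'],z['gripper_force'],'q',z['joint_positions'])
def tri(s,a,t,b):
    o1=cam(s)[2];o2=cam(t)[2];d1=ray(s,*a,0)-o1;d2=ray(t,*b,0)-o2
    k=np.linalg.lstsq(np.c_[d1,-d2],o2-o1,rcond=None)[0]; p,q=o1+k[0]*d1,o2+k[1]*d2
    return (p+q)/2,np.linalg.norm(p-q)
E
python3 -c "
from h import *
st(); s=load('top0');t=load('side0')
print(tri(s,(318,82),t,(412,157)),tri(s,(276,88),t,(383,142)),tri(s,(293,138),t,(360,203)))
"
```

```text
t: 1.1
ee_pos: [0.2495, 0.25, 0.2191]
tcp_rot: [-0.0, -0.042, 0.999, -0.0]
ft_force: [0.4, 0.1, 0.7]
width: 0.998
gripper_force: 0.0
t 1.1 p [0.2495 0.25   0.2191] yaw 4.805837875258848 [-0.0005 -0.0004 -1.    ] F [0.4233 0.062  0.671 ] M [ 0.0228 -0.0542  0.0052] w 0.9980092423185674 0.0 q [ 0.6254 -0.3662  1.7698 -0.      1.7385 -1.0293]
(array([ 0.7076, -0.0774,  0.1662]), np.float64(0.002845669244422904)) (array([ 0.6951, -0.0029,  0.1619]), np.float64(0.00046585471683965857)) (array([ 0.6396, -0.0382,  0.0486]), np.float64(0.006361230494431827))
```

```bash
python3 -m handwheel '[{"grip":1,"delta_pos":[0.946,-0.239,-0.4],"rot":[0,0,0]},{"grip":1,"delta_pos":[0.946,-0.239,-0.4],"rot":[0,0,0]},{"grip":1,"delta_pos":[0.946,-0.239,-0.4],"rot":[0,0,0]},{"grip":1,"delta_pos":[0.946,-0.239,-0.4],"rot":[0,0,0]},{"grip":1,"delta_pos":[0.946,-0.239,-0.4],"rot":[0,0,0]},{"grip":1,"delta_pos":[0.946,-0.239,-0.4],"rot":[0,0,0]},{"grip":1,"delta_pos":[0.946,-0.239,-0.4],"rot":[0,0,0]},{"grip":1,"delta_pos":[0.946,-0.239,-0.4],"rot":[0,0,0]},{"grip":0.7,"delta_pos":[0,0,-0.9],"rot":[0,0,0]},{"grip":0.5,"delta_pos":[0,0,-0.9],"rot":[0,0,0]},{"grip":0.5,"delta_pos":[0,0,-0.8],"rot":[0,0,0]},{"grip":0.5,"delta_pos":[0,0,0],"rot":[0,0,0]}]'; python3 -c "
from h import *
st(); s=snap('top','t1')
g=status.state()['ee_pos'];print(proj(s,g))
a=cv2.resize(s['pixels'][185:285,115:245],None,fx=6,fy=6,interpolation=cv2.INTER_CUBIC);cv2.imwrite('pics/t1c.png',a)"
```

```text
t: 2.1
ee_pos: [0.4353, 0.2021, 0.0693]
tcp_rot: [-0.005, -0.041, 0.999, -0.001]
ft_force: [-0.9, -0.8, -0.3]
width: 0.753
gripper_force: 0.0
t 2.1 p [0.4353 0.2021 0.0693] yaw 4.669979174807625 [-0.01   -0.0032 -0.9999] F [-0.8613 -0.8492 -0.3351] M [-0.0211  0.0549 -0.0565] w 0.7530383559259186 0.0 q [ 0.3163  0.0207  1.745   0.0001  1.3864 -1.336 ]
[162.5089 238.1853]
```

View pics/t1c.png

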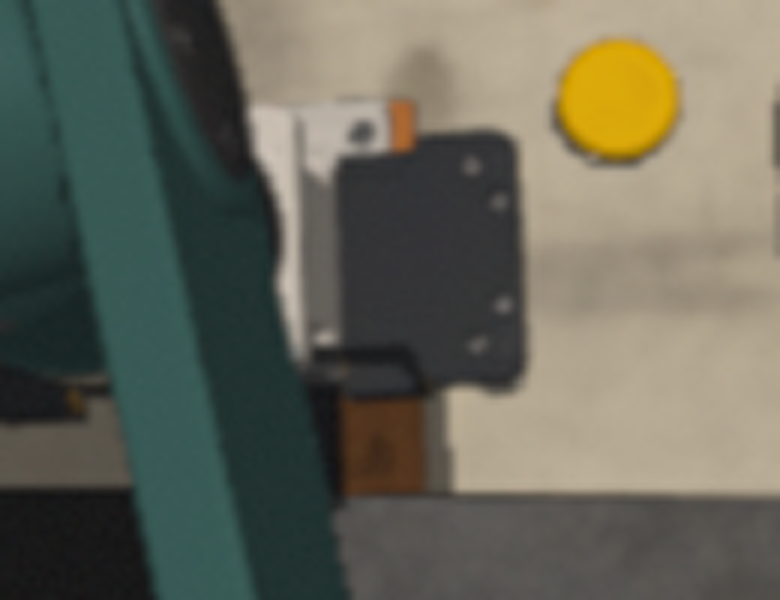

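```bash
python3 -m handwheel '[{"grip":0.45,"delta_pos":[0,0,0],"rot":[0,0,0]},{"grip":0.45,"delta_pos":[0,-0.04,-0.5],"rot":[0,0,0]},{"grip":0.45,"delta_pos":[0,0,-0.5],"rot":[0,0,0]},{"grip":0.45,"delta_pos":[0,0,-0.5],"rot":[0,0,0]},{"grip":0.45,"delta_pos":[0,0,-0.1],"rot":[0,0,0]},{"grip":0.45,"delta_pos":[0,0,0],"rot":[0,0,0]},{"grip":0.45,"delta_pos":[0,0,0],"rot":[0,0,0]}]'; python3 -c "
from h import *
st()"
```

```text
t: 2.73
ee_pos: [0.4398, 0.2028, 0.0361]
tcp_rot: [0.001, -0.041, 0.999, 0.0]
ft_force: [-0.1, 0.1, 0.1]
width: 0.451
gripper_force: 0.0
t 2.7333 p [0.4398 0.2028 0.0361] yaw 4.704614916881858 [ 0.0024  0.0009 -1.    ] F [-0.0575  0.0625  0.0643] M [ 0.0493 -0.045  -0.0093] w 0.45081670897996295 0.0 q [ 0.3149  0.054   1.7821  0.0001  1.3028 -1.338 ]
```

```bash
python3 -m handwheel '[{"grip":0.25,"delta_pos":[-0.03,-0.02,-0.08],"rot":[0,0,0]},{"grip":0.2,"delta_pos":[0,0,0],"rot":[0,0,0]},{"grip":0,"delta_pos":[0,0,0],"rot":[0,0,0]},{"grip":0,"delta_pos":[0,0,0],"rot":[0,0,0]},{"grip":0,"delta_pos":[0,0,0],"rot":[0,0,0]},{"grip":0,"delta_pos":[0,0,0],"rot":[0,0,0]},{"grip":0,"delta_pos":[0,0,0],"rot":[0,0,0]}]' 30; python3 -c "
from h import *
st()"
```

```text
t: 3.32
ee_pos: [0.4383, 0.202, 0.0328]
tcp_rot: [0.0, -0.041, 0.999, 0.0]
ft_force: [-0.2, -0.5, 1.8]
width: 0.144
gripper_force: 30.0
t 3.3167 p [0.4383 0.202  0.0328] yaw 4.696917223395418 [ 0.0004  0.0002 -1.    ] F [-0.1626 -0.4909  1.8088] M [0.0243 0.0413 0.0451] w 0.14356284916478737 29.999881088733673 q [ 0.3143  0.0553  1.7879  0.0001  1.2979 -1.3385]
```

```bash
python3 -m handwheel '[{"grip":0,"delta_pos":[0,0,0.3],"rot":[0,0,0]},{"grip":0,"delta_pos":[0,0,0.9],"rot":[0,0,0]},{"grip":0,"delta_pos":[0,0,0.9],"rot":[0,0,0]},{"grip":0,"delta_pos":[0,0,0.3],"rot":[0,0,0]},{"grip":0,"delta_pos":[0,0,0],"rot":[0,0,0]}]'; python3 -m handwheel '[{"grip":0,"delta_pos":[0.085,-0.827,0],"rot":[0,0,-0.427]},{"grip":0,"delta_pos":[0.085,-0.827,0],"rot":[0,0,-0.427]},{"grip":0,"delta_pos":[0.085,-0.827,0],"rot":[0,0,-0.427]},{"grip":0,"delta_pos":[0.085,-0.827,0],"rot":[0,0,-0.427]},{"grip":0,"delta_pos":[0.085,-0.827,0],"rot":[0,0,-0.427]},{"grip":0,"delta_pos":[0.085,-0.827,0],"rot":[0,0,-0.427]},{"grip":0,"delta_pos":[0.085,-0.827,0],"rot":[0,0,-0.427]},{"grip":0,"delta_pos":[0.085,-0.827,0],"rot":[0,0,-0.427]},{"grip":0,"delta_pos":[0.085,-0.827,0],"rot":[0,0,-0.427]},{"grip":0,"delta_pos":[0,0,0],"rot":[0,0,0]},{"grip":0,"delta_pos":[0,0,0],"rot":[0,0,0]},{"grip":0,"delta_pos":[0,0,0],"rot":[0,0,0]}]'; python3 -c "
from h import *
st()
a=snap('top','t2')['pixels'][150:250,220:330]; b=snap('side','s2')['pixels'][160:260,250:360]
cv2.imwrite('pics/ts2.png',cv2.resize(np.vstack([a,b])if 0 else np.hstack([a,b]),None,fx=3.6,fy=3.6,interpolation=cv2.INTER_CUBIC))"
```

```text
t: 3.73
ee_pos: [0.4397, 0.2025, 0.095]
tcp_rot: [0.002, -0.041, 0.999, 0.001]
ft_force: [0.1, 0.1, -2.1]
width: 0.146
gripper_force: 30.0
t: 4.73
ee_pos: [0.4564, 0.0164, 0.0914]
tcp_rot: [-0.001, 0.126, 0.992, 0.0]
ft_force: [0.5, -0.2, -1.5]
width: 0.149
gripper_force: 30.0
t 4.7333 p [0.4564 0.0164 0.0914] yaw -14.50372246814964 [-0.0021  0.001  -1.    ] F [ 0.5319 -0.2469 -1.5211] M [-0.0412  0.047   0.0104] w 0.14929118889383317 29.99866873025894 q [-0.0889 -0.0574  1.7752  0.0008  1.426  -1.4067]
```

View pics/ts2.png

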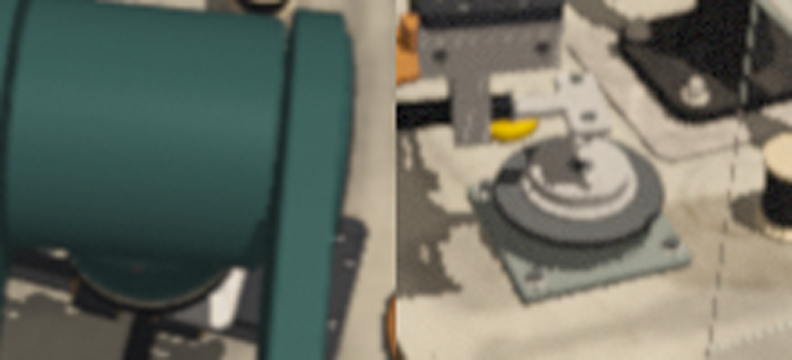

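The top camera is blocked by the arm. In the side view (right half) the spanner head floats over the ring, its dots at about (577,77) and (590,115). I'll enlarge that view and measure the head against the ring.

```bash
python3 -c "
from h import *
s=load('s2'); crop(s,'s2c',280,170,60,60,10)
C=lambda x,y,z: ray(s,250+(x-396)/3.6-.5,160+y/3.6-.5,z)
a,b=C(577,77,.0976),C(590,115,.0976);print(a,b,(a+b)/2,np.linalg.norm(a-b))
p=status.state()['ee_pos'];y=np.radians(yaw()[0]);print(p+.0622*np.array([np.cos(y),np.sin(y),0]))
"
```

```text
[0.5227 0.0201 0.0976] [ 0.5139 -0.0149  0.0976] [0.5183 0.0026 0.0976] 0.03601679737476464
[0.517  0.0013 0.0919]
```

View pics/s2c.png

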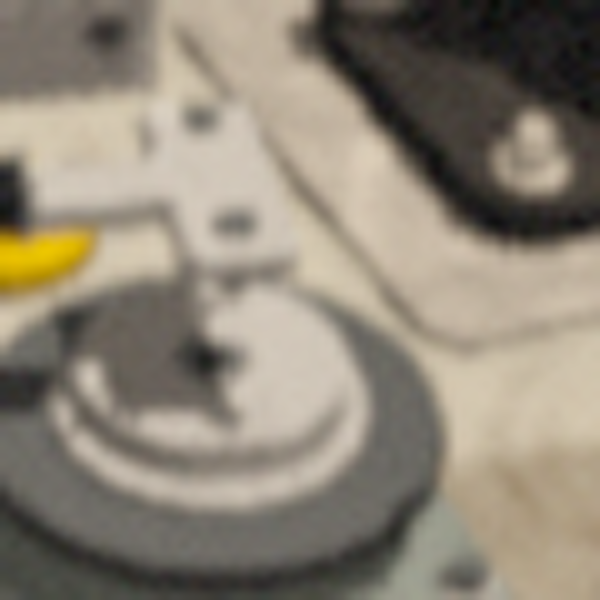

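```bash
python3 -m handwheel '[{"grip":0,"delta_pos":[0,-0.04,-0.4],"rot":[0,0,0]},{"grip":0,"delta_pos":[0,0,-0.4],"rot":[0,0,0]},{"grip":0,"delta_pos":[0,0,-0.3],"rot":[0,0,0]},{"grip":0,"delta_pos":[0,0,0],"rot":[0,0,0]},{"grip":0,"delta_pos":[0,0,0],"rot":[0,0,0]},{"grip":0,"delta_pos":[0,0,0],"rot":[0,0,0]},{"grip":0,"delta_pos":[0,0,0],"rot":[0,0,0]}]'; python3 -c "
from h import *
st()
s=snap('side','s3'); crop(s,'s3c',275,170,65,60,10)
p=status.state()['ee_pos'];y=np.radians(yaw()[0]);print(p+.0622*np.array([np.cos(y),np.sin(y),0]))
"
```

```text
t: 5.42
ee_pos: [0.4576, 0.0149, 0.0654]
tcp_rot: [0.0, 0.126, 0.992, 0.0]
ft_force: [0.7, 0.0, -1.4]
width: 0.145
gripper_force: 30.0
t 5.4167 p [0.4576 0.0149 0.0654] yaw -14.52085493232485 [ 0.0009  0.     -1.    ] F [ 0.6713  0.046  -1.3942] M [ 0.0523  0.0864 -0.0509] w 0.14546335529043233 29.998622238636017 q [-0.0916 -0.0339  1.8075  0.0001  1.3671 -1.4089]
[ 0.5179 -0.0008  0.0655]
```

View pics/s3c.png

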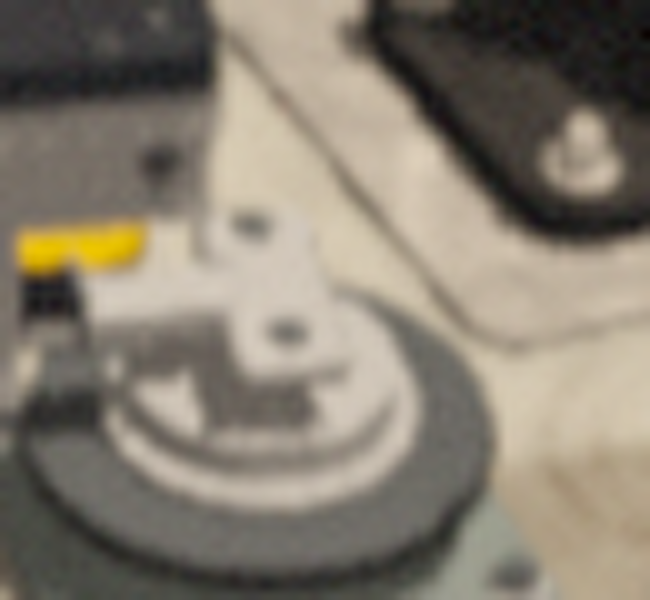

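```bash
python3 -c "
from h import *
s=load('s3')
a,b=[ray(s,275+x/10-.5,170+y/10-.5,.0716) for x,y in((251,226),(288,331))];print(a,b,(a+b)/2); d=a-b;print(np.degrees(np.arctan2(-d[0],d[1])))
"; python3 -m handwheel '[{"grip":0,"delta_pos":[0,0,-0.06],"rot":[0,0,0]},{"grip":0,"delta_pos":[0,0,-0.06],"rot":[0,0,0]},{"grip":0,"delta_pos":[0,0,-0.06],"rot":[0,0,0]},{"grip":0,"delta_pos":[0,0,-0.06],"rot":[0,0,0]},{"grip":0,"delta_pos":[0,0,0],"rot":[0,0,0]},{"grip":0,"delta_pos":[0,0,0],"rot":[0,0,0]},{"grip":0,"delta_pos":[0,0,0],"rot":[0,0,0]}]'; python3 -c "
from h import *
st()"
```

```text
[0.522  0.017  0.0716] [ 0.5138 -0.0173  0.0716] [ 0.5179 -0.0002  0.0716]
-13.338641169890796
t: 6.05
ee_pos: [0.4573, 0.015, 0.0592]
tcp_rot: [0.0, 0.126, 0.992, 0.0]
ft_force: [0.0, 1.1, -0.5]
width: 0.142
gripper_force: 30.0
t 6.05 p [0.4573 0.015  0.0592] yaw -14.517536656095471 [ 0.0002  0.0003 -1.    ] F [ 0.046   1.1424 -0.5183] M [0.1031 0.0886 0.0645] w 0.14182645266641467 29.998858273029327 q [-0.0915 -0.0281  1.8152  0.0003  1.3543 -1.409 ]
```

```bash
python3 -m handwheel '[{"grip":0,"delta_pos":[0,0,-0.05],"rot":[0,0,0]},{"grip":0,"delta_pos":[0,0,-0.05],"rot":[0,0,0]},{"grip":0,"delta_pos":[0,0,0],"rot":[0,0,0]},{"grip":0,"delta_pos":[0,0,0],"rot":[0,0,0]}]'; python3 -c "
from h import *
st()"
```

```text
t: 6.38
ee_pos: [0.4569, 0.0152, 0.0561]
tcp_rot: [-0.0, 0.126, 0.992, 0.0]
ft_force: [-0.3, 2.2, -1.0]
width: 0.147
gripper_force: 30.0
t 6.3833 p [0.4569 0.0152 0.0561] yaw -14.513636675360626 [-0.0009  0.0007 -1.    ] F [-0.2581  2.1556 -0.9572] M [0.3242 0.1604 0.0156] w 0.14723118901019916 30.00299245119095 q [-0.0914 -0.0251  1.8189  0.0006  1.3487 -1.4091]
```

```bash
python3 -m handwheel '[{"grip":0,"delta_pos":[0,0.03,-0.04],"rot":[0,0,0]},{"grip":0,"delta_pos":[0,0,-0.04],"rot":[0,0,0]},{"grip":0,"delta_pos":[0,0,-0.03],"rot":[0,0,0]},{"grip":0,"delta_pos":[0,0,0],"rot":[0,0,0]},{"grip":0,"delta_pos":[0,0,0],"rot":[0,0,0]}]'; python3 -c "
from h import *
st()"
```

```text
t: 6.8
ee_pos: [0.4571, 0.0155, 0.0536]
tcp_rot: [-0.0, 0.126, 0.992, -0.0]
ft_force: [-0.8, 0.7, -0.9]
width: 0.146
gripper_force: 30.0
t 6.8 p [0.4571 0.0155 0.0536] yaw -14.52427559860697 [-0.0002 -0.     -1.    ] F [-0.8075  0.7135 -0.9233] M [0.1361 0.0898 0.0094] w 0.1456200424850222 29.998565912246704 q [-0.09   -0.0224  1.8216 -0.0001  1.3426 -1.4073]
```

```bash
python3 -m handwheel '[{"grip":0,"delta_pos":[0,0,-0.03],"rot":[0,0,0]},{"grip":0,"delta_pos":[0,0,-0.03],"rot":[0,0,0]},{"grip":0,"delta_pos":[0,0,0],"rot":[0,0,0]},{"grip":0,"delta_pos":[0,0,0],"rot":[0,0,0]}]'; python3 -c "
from h import *
st()"
```

```text
t: 7.13
ee_pos: [0.4572, 0.0156, 0.0525]
tcp_rot: [0.0, 0.126, 0.992, 0.0]
ft_force: [-2.3, 1.2, 0.3]
width: 0.145
gripper_force: 30.0
t 7.1333 p [0.4572 0.0156 0.0525] yaw -14.521319490665583 [ 0.      0.0001 -1.    ] F [-2.339   1.2323  0.2852] M [0.1376 0.2988 0.0063] w 0.14518793111025827 29.999219477176666 q [-0.09   -0.0213  1.8229  0.0001  1.3401 -1.4073]
```

```bash
python3 -m handwheel '[{"grip":0,"delta_pos":[-0.02,0.01,-0.03],"rot":[0,0,0]},{"grip":0,"delta_pos":[0,0,0],"rot":[0,0,0]},{"grip":0,"delta_pos":[0,0,0],"rot":[0,0,0]},{"grip":0,"delta_pos":[0,0,0],"rot":[0,0,0]}]'; python3 -c "
from h import *
st()"
```

```text
t: 7.47
ee_pos: [0.4572, 0.0157, 0.0521]
tcp_rot: [0.001, 0.126, 0.992, -0.0]
ft_force: [-2.0, 0.2, 3.9]
width: 0.144
gripper_force: 30.0
t 7.4667 p [0.4572 0.0157 0.0521] yaw -14.520424479432437 [ 0.0013 -0.0004 -1.    ] F [-1.9548  0.2337  3.9014] M [-0.0061  0.1674  0.0467] w 0.14447073622188353 29.999789893627167 q [-0.0896 -0.0219  1.8244 -0.0002  1.3378 -1.4069]
```

```bash
cat >> h.py <<'E'
C=np.array([.5174,.0001])
def tor():
    z=status.state(); r=z['ee_pos'][:2]-C; F=z['ft_force']; y=np.radians(yaw()[0])
    o=z['ee_pos'][:2]+.0622*np.array([np.cos(y),np.sin(y)])
    print('TAU',z['wrist_torque'][2]+r[0]*F[1]-r[1]*F[0],'origin',o,'lag from C mm',1e3*(o-C))
E
python3 -c "
from h import *
st();tor()
th=np.radians(-14.52-2.5*np.arange(16)); P=-.0622*np.c_[np.cos(th),np.sin(th)]
print(np.c_[np.degrees(th[1:]),np.diff(P,axis=0)/.025])"
```

```text
t 7.4667 p [0.4572 0.0157 0.0521] yaw -14.520424479432437 [ 0.0013 -0.0004 -1.    ] F [-1.9548  0.2337  3.9014] M [-0.0061  0.1674  0.0467] w 0.14447073622188353 29.999789893627167 q [-0.0896 -0.0219  1.8244 -0.0002  1.3378 -1.4069]
TAU 0.0630708668456393 origin [0.5174 0.0001] lag from C mm [-0.0209 -0.0053]
[[-17.02     0.0295   0.1045]
 [-19.52     0.034    0.1031]
 [-22.02     0.0385   0.1015]
 [-24.52     0.0429   0.0997]
 [-27.02     0.0472   0.0978]
 [-29.52     0.0514   0.0956]
 [-32.02     0.0555   0.0933]
 [-34.52     0.0595   0.0908]
 [-37.02     0.0635   0.0881]
 [-39.52     0.0672   0.0852]
 [-42.02     0.0709   0.0822]
 [-44.52     0.0744   0.079 ]
 [-47.02     0.0778   0.0757]
 [-49.52     0.081    0.0723]
 [-52.02     0.0841   0.0687]]
```

```bash
python3 -m handwheel '[{"grip":0,"delta_pos":[0.03,0.104,0],"rot":[0,0,-0.5]},{"grip":0,"delta_pos":[0.034,0.103,0],"rot":[0,0,-0.5]},{"grip":0,"delta_pos":[0.038,0.102,0],"rot":[0,0,-0.5]},{"grip":0,"delta_pos":[0,0,0],"rot":[0,0,0]},{"grip":0,"delta_pos":[0,0,0],"rot":[0,0,0]}]'; python3 -c "
from h import *
st();tor()"
```

```text
t: 7.88
ee_pos: [0.4595, 0.0236, 0.052]
tcp_rot: [0.0, 0.19, 0.982, 0.0]
ft_force: [-2.7, 0.4, 4.9]
width: 0.149
gripper_force: 30.0
t 7.8833 p [0.4595 0.0236 0.052 ] yaw -21.948740582721566 [ 0.0005 -0.0001 -1.    ] F [-2.6968  0.4043  4.8694] M [-0.0503  0.3525 -0.032 ] w 0.14871069527019226 30.000902116298676 q [-0.0721 -0.0153  1.8181 -0.0001  1.3382 -1.2598]
TAU 0.0078027065602545576 origin [0.5171 0.0003] lag from C mm [-0.2515  0.2051]
```

```bash
python3 -m handwheel '[{"grip":0,"delta_pos":[0.043,0.1,0],"rot":[0,0,-0.5]},{"grip":0,"delta_pos":[0.047,0.098,0],"rot":[0,0,-0.5]},{"grip":0,"delta_pos":[0.051,0.096,0],"rot":[0,0,-0.5]}]'; python3 -c "
from h import *
st();tor()
s=snap('side','s4'); crop(s,'s4c',265,165,75,60,10)"
```

```text
t: 8.13
ee_pos: [0.4627, 0.0308, 0.0519]
tcp_rot: [0.0, 0.255, 0.967, -0.0]
ft_force: [-4.9, -0.0, 6.4]
width: 0.145
gripper_force: 30.0
t 8.1333 p [0.4627 0.0308 0.0519] yaw -29.557267914750305 [-0.     -0.0003 -1.    ] F [-4.9355 -0.0024  6.3702] M [-0.1691  0.4009  0.1012] w 0.14506803387913428 30.015940368175507 q [-0.0557 -0.0064  1.8096 -0.0003  1.3384 -1.1105]
TAU 0.2529149110057083 origin [0.5168 0.0001] lag from C mm [-0.554   0.0219]
```

View pics/s4c.png

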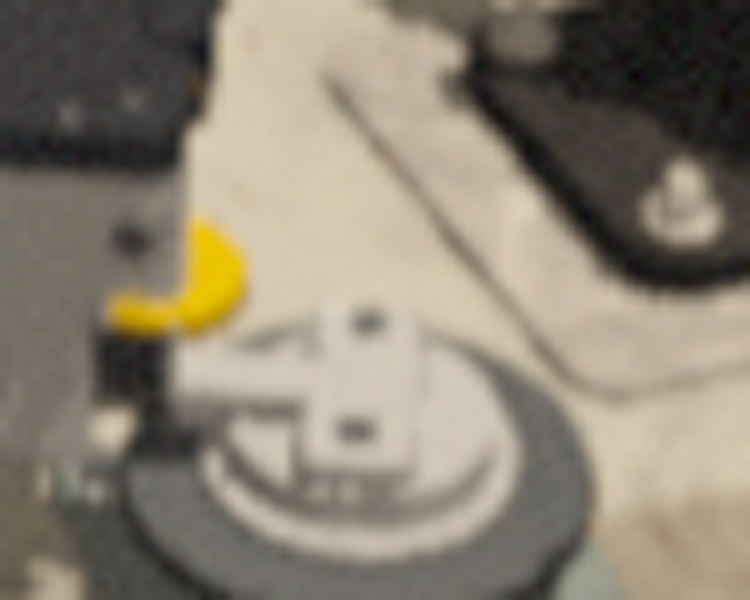

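```bash
python3 -m handwheel '[{"grip":0,"delta_pos":[0.055,0.093,0.01],"rot":[0,0,-0.5]},{"grip":0,"delta_pos":[0.059,0.091,0],"rot":[0,0,-0.5]},{"grip":0,"delta_pos":[0.063,0.088,0],"rot":[0,0,-0.5]}]'; python3 -c "
from h import *
st();tor()"
```

```text
t: 8.43
ee_pos: [0.4672, 0.0378, 0.052]
tcp_rot: [-0.0, 0.318, 0.948, 0.0]
ft_force: [-2.5, 1.2, 3.9]
width: 0.144
gripper_force: 30.0
t 8.4333 p [0.4672 0.0378 0.052 ] yaw -37.0511658504836 [-0.      0.0001 -1.    ] F [-2.5371  1.2412  3.9218] M [-0.0799  0.3864  0.1777] w 0.14396885183842806 30.021134912967682 q [-0.0404  0.0046  1.7984  0.0001  1.3387 -0.9645]
TAU 0.21102442776547914 origin [0.5168 0.0003] lag from C mm [-0.5833  0.2093]
```

Still turning at plain friction torque (about 0.21 N m). I'll go on in smaller steps.

```bash
python3 -m handwheel '[{"grip":0,"delta_pos":[0.033,0.043,0],"rot":[0,0,-0.25]},{"grip":0,"delta_pos":[0.034,0.042,0],"rot":[0,0,-0.25]}]'; python3 -c "
from h import *
st();tor()"; python3 -m handwheel '[{"grip":0,"delta_pos":[0.035,0.041,0],"rot":[0,0,-0.25]}]'; python3 -c "
from h import *
st();tor()"
```

```text
t: 8.6
ee_pos: [0.4689, 0.04, 0.0519]
tcp_rot: [-0.0, 0.338, 0.941, 0.0]
ft_force: [-3.8, 0.3, 4.9]
width: 0.148
gripper_force: 30.0
t 8.6 p [0.4689 0.04   0.0519] yaw -39.517101241516166 [-0.0001  0.0002 -1.    ] F [-3.7645  0.2861  4.918 ] M [-0.049   0.389   0.1272] w 0.14775357517278387 30.018364191055298 q [-0.0356  0.0088  1.7942  0.0002  1.3386 -0.9167]
TAU 0.26357876447360695 origin [0.5169 0.0004] lag from C mm [-0.5472  0.3417]
t: 8.68
ee_pos: [0.4698, 0.0411, 0.0519]
tcp_rot: [-0.0, 0.349, 0.937, 0.0]
ft_force: [-3.6, 1.7, 5.2]
width: 0.149
gripper_force: 30.0
t 8.6833 p [0.4698 0.0411 0.0519] yaw -40.80110211355533 [ 0.0001  0.0005 -1.    ] F [-3.5736  1.7331  5.1819] M [0.0268 0.5081 0.1336] w 0.14861962605168394 30.019940435886383 q [-0.0334  0.011   1.792   0.0005  1.3386 -0.8922]
TAU 0.19758296462690508 origin [0.5169 0.0005] lag from C mm [-0.5341  0.3661]
```

```bash
T='from h import *
st();tor()'; python3 -m handwheel '[{"grip":0,"delta_pos":[0.036,0.04,0],"rot":[0,0,-0.25]}]' >/dev/null; python3 -c "$T"; python3 -m handwheel '[{"grip":0,"delta_pos":[0.037,0.04,0],"rot":[0,0,-0.25]}]'>/dev/null; python3 -c "$T"
```

```text
t 8.7667 p [0.4707 0.0422 0.0519] yaw -42.04984434840434 [ 0.      0.0005 -1.    ] F [-4.1133  1.0686  5.0082] M [0.0302 0.4631 0.1559] w 0.14594841963300959 30.02074956893921 q [-0.0311  0.0132  1.7899  0.0006  1.3386 -0.8681]
TAU 0.2789498821733455 origin [0.5168 0.0005] lag from C mm [-0.5597  0.396 ]
t 8.85 p [0.4716 0.0432 0.0519] yaw -43.301411213864895 [ 0.      0.0006 -1.    ] F [-4.23    2.0962  5.0704] M [0.0112 0.4599 0.1846] w 0.14745433225538457 30.02069592475891 q [-0.0289  0.0154  1.7876  0.0007  1.3386 -0.8441]
TAU 0.27082775068419507 origin [0.5168 0.0005] lag from C mm [-0.557   0.4435]
```

```bash
T='from h import *
st();tor()'; python3 -m handwheel '[{"grip":0,"delta_pos":[0.037,0.039,0],"rot":[0,0,-0.25]}]' >/dev/null; python3 -c "$T"
```

```text
t 8.9333 p [0.4726 0.0442 0.052 ] yaw -44.5506278411806 [ 0.0001  0.0007 -1.    ] F [-4.0237  1.3815  4.5439] M [0.0147 0.4238 0.1458] w 0.14335166495764684 30.02168118953705 q [-0.0268  0.0176  1.7852  0.0007  1.3386 -0.8202]
TAU 0.26125851570681013 origin [0.5169 0.0006] lag from C mm [-0.5133  0.4565]
```

```bash
T='from h import *
tor();z=status.state();print(yaw()[0],z["ft_force"],z["wrist_torque"])'; python3 -m handwheel '[{"grip":0,"delta_pos":[0.038,0.038,0],"rot":[0,0,-0.25]}]' >/dev/null; python3 -c "$T"; python3 -m handwheel '[{"grip":0,"delta_pos":[0.039,0.037,0],"rot":[0,0,-0.25]}]'>/dev/null; python3 -c "$T"
```

```text
TAU 0.32196711951843426 origin [0.5169 0.0006] lag from C mm [-0.5444  0.4998]
-45.80120115336565 [-3.6804  1.4462  5.1962] [0.0665 0.4665 0.2195]
TAU 0.27135580370628665 origin [0.5168 0.0007] lag from C mm [-0.5546  0.559 ]
-47.05132486041411 [-3.399   1.3287  4.6981] [0.0797 0.4568 0.1718]
```

```bash
T='from h import *
tor();z=status.state();print(yaw()[0],z["ft_force"],z["wrist_torque"])'; python3 -m handwheel '[{"grip":0,"delta_pos":[0.04,0.036,0],"rot":[0,0,-0.25]}]' >/dev/null; python3 -c "$T"
```

```text
TAU 0.4525442398967561 origin [0.5165 0.0004] lag from C mm [-0.8755  0.3273]
-48.285306860819965 [-4.1191  0.4573  4.506 ] [-0.0951  0.6724  0.2793]
```

```bash
T='from h import *
tor();z=status.state();print(yaw()[0],z["ft_force"],z["wrist_torque"])'; python3 -m handwheel '[{"grip":0,"delta_pos":[0.032,0.028,0],"rot":[0,0,-0.2]}]' >/dev/null; python3 -c "$T"
```

```text
TAU 0.7512365920367794 origin [0.516  0.0001] lag from C mm [-1.3937 -0.0148]
-49.26459409949875 [-5.8712 -1.4304  4.8078] [-0.2188  0.87    0.4146]
```

Torque climbs from 0.27 to 0.75 N m over 2°, so the ring is on its stop. I'll relieve the wind-up.

```bash
T='from h import *
tor();z=status.state();print(z["ee_pos"],yaw()[0],z["ft_force"],z["wrist_torque"])'; python3 -m handwheel '[{"grip":0,"delta_pos":[0,0,0],"rot":[0,0,0]}]' >/dev/null; python3 -c "$T"; python3 -m handwheel '[{"grip":0,"delta_pos":[-0.036,-0.032,0],"rot":[0,0,0.22]},{"grip":0,"delta_pos":[-0.036,-0.032,0],"rot":[0,0,0.22]},{"grip":0,"delta_pos":[0,0,0],"rot":[0,0,0]}]' >/dev/null; python3 -c "$T"; python3 -m handwheel '[{"grip":0,"delta_pos":[-0.025,-0.025,0],"rot":[0,0,0.16]},{"grip":0,"delta_pos":[0,0,0],"rot":[0,0,0]}]' >/dev/null; python3 -c "$T"
```

```text
TAU 0.6903323436336118 origin [0.5161 0.0001] lag from C mm [-1.349  0.001]
[0.4754 0.0472 0.0515] -49.237972063241706 [-4.9855 -0.4879  5.1007] [-0.1439  0.6785  0.435 ]
TAU 0.0723063636564263 origin [0.517  0.0008] lag from C mm [-0.3702  0.6861]
[0.4747 0.0463 0.0518] -47.056722262553485 [-2.2464  3.4641  4.3358] [0.4373 0.3381 0.1166]
TAU -0.044784312143010346 origin [0.5171 0.0006] lag from C mm [-0.2809  0.5246]
[0.4741 0.0456 0.0518] -46.25278690537227 [-1.3731  3.6556  3.0143] [0.4861 0.1869 0.051 ]
```

```bash
T='from h import *
tor();st()'; python3 -m handwheel '[{"grip":0,"delta_pos":[-0.02,0.025,0.05],"rot":[0,0,0]},{"grip":0,"delta_pos":[0,0,0.1],"rot":[0,0,0]},{"grip":0,"delta_pos":[0,0,0.1],"rot":[0,0,0]}]'; python3 -c "$T";python3 -m handwheel '[{"grip":0,"delta_pos":[0,0,0.1],"rot":[0,0,0]},{"grip":0,"delta_pos":[0,0,0.2],"rot":[0,0,0]},{"grip":0,"delta_pos":[0,0,0.4],"rot":[0,0,0]},{"grip":0,"delta_pos":[0,0,0.6],"rot":[0,0,0]},{"grip":0,"delta_pos":[0,0,0.6],"rot":[0,0,0]},{"grip":0,"delta_pos":[0,0,0],"rot":[0,0,0]},{"grip":0,"delta_pos":[0,0,0],"rot":[0,0,0]},{"grip":0,"delta_pos":[0,0,0],"rot":[0,0,0]}]'; python3 -c "$T"
```

```text
t: 10.02
ee_pos: [0.4734, 0.0453, 0.0571]
tcp_rot: [0.0, 0.393, 0.92, -0.0]
ft_force: [2.3, 0.3, -4.7]
width: 0.142
gripper_force: 30.0
TAU 0.052048108627040734 origin [0.5164 0.0004] lag from C mm [-0.9957  0.2511]
t 10.0167 p [0.4734 0.0453 0.0571] yaw -46.277339314565324 [-0.     -0.0007 -1.    ] F [ 2.3205  0.345  -4.7065] M [ 0.1691 -0.4264  0.1721] w 0.1424164187542735 30.009425282478333 q [-0.0234  0.0148  1.777  -0.0007  1.3498 -0.7863]
t: 10.68
ee_pos: [0.4729, 0.0456, 0.1052]
tcp_rot: [-0.0, 0.393, 0.92, -0.0]
ft_force: [0.1, -0.1, -2.0]
width: 0.146
gripper_force: 30.0
TAU 0.01778178945522753 origin [0.5159 0.0007] lag from C mm [-1.5312  0.5945]
t 10.6833 p [0.4729 0.0456 0.1052] yaw -46.27942473959661 [-0.0007 -0.0001 -1.    ] F [ 0.0592 -0.0818 -1.9752] M [-0.0064  0.0296  0.0168] w 0.1460813870853681 29.98866319656372 q [-0.0231 -0.0273  1.7177 -0.0001  1.4519 -0.7861]
```

```bash
python3 -m handwheel '[{"grip":0,"delta_pos":[-0.115,0.521,0],"rot":[0,0,0.85]},{"grip":0,"delta_pos":[-0.115,0.521,0],"rot":[0,0,0.85]},{"grip":0,"delta_pos":[-0.115,0.521,0],"rot":[0,0,0.85]},{"grip":0,"delta_pos":[-0.115,0.521,0],"rot":[0,0,0.85]},{"grip":0,"delta_pos":[-0.115,0.521,0],"rot":[0,0,0.85]},{"grip":0,"delta_pos":[-0.115,0.521,0],"rot":[0,0,0.85]},{"grip":0,"delta_pos":[-0.115,0.521,0],"rot":[0,0,0.85]},{"grip":0,"delta_pos":[-0.115,0.521,0],"rot":[0,0,0.85]},{"grip":0,"delta_pos":[-0.115,0.521,0],"rot":[0,0,0.85]},{"grip":0,"delta_pos":[-0.115,0.521,0],"rot":[0,0,0.85]},{"grip":0,"delta_pos":[-0.115,0.521,0],"rot":[0,0,0.85]},{"grip":0,"delta_pos":[-0.115,0.521,0],"rot":[0,0,0.85]}]' ; python3 -m handwheel '[{"grip":0,"delta_pos":[0,0,0],"rot":[0,0,0]},{"grip":0,"delta_pos":[0,0,0],"rot":[0,0,0]},{"grip":0,"delta_pos":[0,0,0],"rot":[0,0,0]},{"grip":0,"delta_pos":[0,0,0],"rot":[0,0,0]}]'>/dev/null; cat >> h.py <<'E'
def dots(s,z,c,th):
    # refine dark dots near predicted positions of y=+-18 on head top
    g=cv2.cvtColor(s['pixels'],cv2.COLOR_BGR2GRAY).astype(float); out=[]
    for sg in(1,-1):
        p=np.array([c[0]-sg*.018*np.sin(th),c[1]+sg*.018*np.cos(th),z]); u,v=proj(s,p)
        u0,v0=int(round(u))-4,int(round(v))-4; w=g[v0:v0+9,u0:u0+9]; b=cv2.resize(w,None,fx=8,fy=8,interpolation=cv2.INTER_CUBIC)
        m=np.clip(140-b,0,None); ys,xs=np.mgrid[:72,:72]; x=(m*xs).sum()/m.sum();y=(m*ys).sum()/m.sum()
        out.append(ray(s,u0+(x+.5)/8-.5,v0+(y+.5)/8-.5,z))
    return np.array(out),(out[0]+out[1])/2
E
python3 -c "
from h import *
st(); s=snap('side','s5'); s0=load('side0')
z=status.state()['ee_pos']; y=np.radians(yaw()[0])
c=z[:2]+.0622*np.array([np.cos(y),np.sin(y)])
print('pred',c,dots(s,z[2]-.0328+.039,c,y)); print('start',dots(s0,.039,[.5005,.2073],np.radians(4.7)))
a=s0['pixels'][145:195,195:280];u,v=proj(s,[c[0],c[1],z[2]]).astype(int);b=s['pixels'][v-25:v+25,u-55:u+30]
cv2.imwrite('pics/s5c.png',cv2.resize(np.vstack([a,b]),None,fx=6,fy=6,interpolation=cv2.INTER_CUBIC)); print(u-55,v-25)
"
```

```text
t: 11.68
ee_pos: [0.4377, 0.2023, 0.104]
tcp_rot: [-0.001, -0.043, 0.999, -0.0]
ft_force: [0.6, 1.0, -0.9]
width: 0.144
gripper_force: 30.0
t 12.0167 p [0.4387 0.2012 0.1051] yaw 4.622216284239712 [-0.0008 -0.0006 -1.    ] F [ 0.0277 -0.1714 -1.3807] M [0.057  0.0331 0.0005] w 0.1456350360252853 29.988738298416138 q [ 0.3128 -0.0099  1.7008 -0.0004  1.4516 -1.3387]
pred [0.5009 0.2063] (array([[0.5031, 0.2384, 0.1114],
       [0.5083, 0.1883, 0.1114]]), array([0.5057, 0.2134, 0.1114]))
start (array([[0.4992, 0.2263, 0.039 ],
       [0.4921, 0.1753, 0.039 ]]), array([0.4956, 0.2008, 0.039 ]))
201 111
```

View pics/s5c.png

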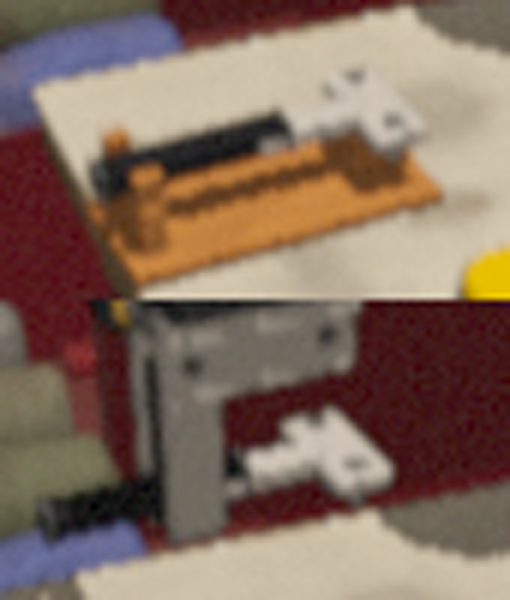

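The held spanner (lower half) shows head dots at (313,418) and (355,463), against (354,76) and (397,121) at the start, and it looks level. I'll compute the in-hand offset.

```bash
python3 -c "
from h import *
s=load('s5');z=status.state()['ee_pos'];y=np.radians(yaw()[0])
def A(p,q,e,f,u0,v0,zz):
    a,b,t=[ray(s,u0+x/6-.5,v0+w/6-.5,k) for (x,w),k in((p,zz),(q,zz),(e,zz+f))]
    d=a-b; c=(a+b)/2; h=c-t; print(c, np.degrees(np.arctan2(-d[0],d[1])), 'tail',t,np.degrees(np.arctan2(h[1],h[0])),np.hypot(*h[:2])); return c
c0=A((354,76),(397,121),(103,176),.0,195,145,.039)
c1=A((313,418-300),(355,463-300),(45,514-300),.0,201,111,z[2]-.0328+.039)
rel=lambda c,p,y:(np.array([[np.cos(y),np.sin(y)],[-np.sin(y),np.cos(y)]])@(c-p)[:2])
print(rel(c0,np.array([.4383,.2020,0]),np.radians(4.7)),rel(c1,z,y))
"
```

```text
[0.5009 0.2081 0.039 ] 6.146739568330893 tail [0.385  0.1967 0.039 ] 5.635325450828562 0.11650481889694632
[0.501  0.2096 0.1114] 3.647728182198409 tail [0.3839 0.1986 0.1114] 5.375753274329084 0.11759458951349677
[0.0629 0.001 ] [0.0626 0.0033]
```

```bash
T='from h import *
st()'; python3 -m handwheel '[{"grip":0,"delta_pos":[-0.016,0.032,-0.6],"rot":[0,0,0.016]},{"grip":0,"delta_pos":[0,0,-0.8],"rot":[0,0,0]},{"grip":0,"delta_pos":[0,0,-0.6],"rot":[0,0,0]},{"grip":0,"delta_pos":[0,0,-0.4],"rot":[0,0,0]},{"grip":0,"delta_pos":[0,0,-0.3],"rot":[0,0,0]},{"grip":0,"delta_pos":[0,0,0],"rot":[0,0,0]},{"grip":0,"delta_pos":[0,0,0],"rot":[0,0,0]},{"grip":0,"delta_pos":[0,0,0],"rot":[0,0,0]}]'>/dev/null; python3 -c "$T"; python3 -m handwheel '[{"grip":0,"delta_pos":[0,0,-0.07],"rot":[0,0,0]},{"grip":0,"delta_pos":[0,0,0],"rot":[0,0,0]},{"grip":0,"delta_pos":[0,0,0],"rot":[0,0,0]}]'>/dev/null; python3 -c "$T"
```

```text
t 12.7333 p [0.4393 0.203  0.039 ] yaw 4.796066870589329 [ 0.0018  0.0007 -1.    ] F [ 0.6105  0.1211 -1.6376] M [0.0312 0.0237 0.0402] w 0.14690105929731495 29.988689124584198 q [ 0.3157  0.0504  1.7795  0.0001  1.3098 -1.3389]
t 12.9833 p [0.4387 0.203  0.0368] yaw 4.814066146959968 [ 0.0009  0.0004 -1.    ] F [-0.672  -0.0606 -1.1908] M [0.0699 0.0706 0.0168] w 0.1486552597479319 29.988726675510406 q [ 0.3159  0.0524  1.7823  0.0001  1.3059 -1.3389]
```

```bash
T='from h import *
st()'; python3 -m handwheel '[{"grip":0,"delta_pos":[-0.012,-0.036,-0.06],"rot":[0,0,-0.02]},{"grip":0,"delta_pos":[0,0,-0.06],"rot":[0,0,0]},{"grip":0,"delta_pos":[0,0,0],"rot":[0,0,0]},{"grip":0,"delta_pos":[0,0,0],"rot":[0,0,0]}]'>/dev/null; python3 -c "$T"; python3 -m handwheel '[{"grip":0,"delta_pos":[0,0,-0.04],"rot":[0,0,0]},{"grip":0,"delta_pos":[0,0,0],"rot":[0,0,0]},{"grip":0,"delta_pos":[0,0,0],"rot":[0,0,0]}]'>/dev/null; python3 -c "$T"
```

```text
t 13.3167 p [0.438  0.2019 0.0331] yaw 4.706893843770517 [-0.0003  0.     -1.    ] F [ 0.2264  0.2966 -1.5843] M [ 0.0072 -0.0073  0.0013] w 0.14755410177725128 29.98867928981781 q [ 0.3143  0.0549  1.7877  0.0001  1.2993 -1.3387]
t 13.5667 p [0.4382 0.202  0.0328] yaw 4.709893203066758 [ 0.0001  0.0001 -1.    ] F [-1.6522 -0.6612  2.4522] M [-0.1196  0.4795  0.0523] w 0.14322843381201739 29.98933106660843 q [ 0.3142  0.0553  1.7879  0.0001  1.2982 -1.3388]
```

```bash
python3 -m handwheel '[{"grip":0,"delta_pos":[0,0,0],"rot":[0,0,0]}]' 5; python3 -m handwheel '[{"grip":0.17,"delta_pos":[0,0,0],"rot":[0,0,0]},{"grip":0.25,"delta_pos":[0,0,0],"rot":[0,0,0]},{"grip":0.4,"delta_pos":[0,0,0],"rot":[0,0,0]},{"grip":0.45,"delta_pos":[0,0,0],"rot":[0,0,0]},{"grip":0.45,"delta_pos":[0,0,0],"rot":[0,0,0]}]'; python3 -m handwheel '[{"grip":0.45,"delta_pos":[0,0,0.3],"rot":[0,0,0]},{"grip":0.45,"delta_pos":[0,0,0.6],"rot":[0,0,0]},{"grip":0.45,"delta_pos":[0,0,0.9],"rot":[0,0,0]},{"grip":0.45,"delta_pos":[0,0,0.9],"rot":[0,0,0]},{"grip":0.45,"delta_pos":[-0.6,0,0.9],"rot":[0,0,0]},{"grip":0.45,"delta_pos":[-0.9,0,0.9],"rot":[0,0,0]},{"grip":0.45,"delta_pos":[-0.9,0,0.9],"rot":[0,0,0]},{"grip":0.45,"delta_pos":[-0.9,0,0.5],"rot":[0,0,0]},{"grip":0.45,"delta_pos":[-0.9,0,0],"rot":[0,0,0]},{"grip":0.45,"delta_pos":[-0.9,0,0],"rot":[0,0,0]},{"grip":0.45,"delta_pos":[0,0,0],"rot":[0,0,0]},{"grip":0.45,"delta_pos":[0,0,0],"rot":[0,0,0]}]'; python3 -c "
from h import *
st()
f=np.float32
for n in('top','side'):
    a=load(n+'0')['pixels'];s=snap(n,n+'9');b=s['pixels']
    for nm,(v,u,h,w) in {'top':{'rest':(200,145,75,50),'ring':(170,240,65,65),'puck':(190,205,25,25)},'side':{'rest':(150,205,45,70),'ring':(190,265,55,70),'puck':(182,268,18,25)}}[n].items():
        A=cv2.cvtColor(a[v:v+h,u:u+w],6).astype(f);B=cv2.cvtColor(b[v:v+h,u:u+w],6).astype(f)
        print(n,nm,cv2.phaseCorrelate(A,B,cv2.createHanningWindow((w,h),5)),abs(A-B).mean())
# dark dots by template: hole/dot search near old locations
def sub(s,u,v):
    g=cv2.cvtColor(s['pixels'],6).astype(float);u0,v0=int(round(u)),int(round(v));b=cv2.resize(g[v0-3:v0+4,u0-3:u0+4],None,fx=8,fy=8,interpolation=cv2.INTER_CUBIC)
    m=np.clip(b.min()+45-b,0,None);ys,xs=np.mgrid[:56,:56];return u0-3+((m*xs).sum()/m.sum()+.5)/8-.5,v0-3+((m*ys).sum()/m.sum()+.5)/8-.5
for k in('top0','top9'):
    s=load(k);p=[ray(s,*sub(s,*q),.039) for q in((156.7,208),(174.8,207))];print(k,p)
    c=ray(s,272.5,199.2,.05)
s=load('top9');g=cv2.cvtColor(s['pixels'],6).astype(float)
best=[]
for d in np.arange(-80,20,2.):
    t=np.radians(d);v=0
    for sg in(1,-1):
        u,w=proj(s,[.5178-sg*.018*np.sin(t),0+sg*.018*np.cos(t),.05]);v+=cv2.getRectSubPix(g.astype(f),(3,3),(float(u),float(w))).mean()
    best.append((v/2,d))
print(sorted(best)[:6])
"
```

```text
t: 13.65
ee_pos: [0.4382, 0.2019, 0.0328]
tcp_rot: [0.0, -0.041, 0.999, 0.0]
ft_force: [-1.8, -0.6, 3.5]
width: 0.151
gripper_force: 5.0
t: 14.07
ee_pos: [0.4382, 0.202, 0.0321]
tcp_rot: [0.0, -0.041, 0.999, 0.0]
ft_force: [-0.3, -0.3, -0.5]
width: 0.415
gripper_force: 0.0
t: 15.07
ee_pos: [0.3106, 0.2021, 0.1806]
tcp_rot: [0.001, -0.042, 0.999, 0.0]
ft_force: [0.8, -0.5, 0.3]
width: 0.448
gripper_force: 0.0
t 15.0667 p [0.3106 0.2021 0.1806] yaw 4.772337627242276 [ 0.0025  0.001  -1.    ] F [ 0.839  -0.5252  0.3095] M [ 0.0186  0.028  -0.0121] w 0.44847501757673314 0.0 q [ 0.4237 -0.3189  1.8123 -0.0001  1.6455 -1.2304]
top rest ((0.031010432852411896, 0.47333759294109967), 0.9288705833435058) 0.76408535
top ring ((0.2941324858439316, -0.25915118866077336), 0.6444551253024443) 3.3128994
top puck ((0.41534265017512695, 0.5300644615628709), 0.9199486938476562) 0.9025546
side rest ((-0.012528827577249046, 0.494380925909617), 0.825220630787037) 1.8834921
side ring ((-0.04879964466725539, -0.025987628662168305), 0.8410985942240115) 2.2807791
side puck ((0.6188516912208044, 0.06913318518426514), 0.9559881899091932) 0.3480033
top0 [array([0.4991, 0.2252, 0.039 ]), array([0.5022, 0.1896, 0.039 ])]
top9 [array([0.499, 0.225, 0.039]), array([0.502 , 0.1895, 0.039 ])]
[(np.float32(123.87324), np.float64(-42.0)), (np.float32(125.0858), np.float64(-44.0)), (np.float32(125.406784), np.float64(-40.0)), (np.float32(127.65198), np.float64(-38.0)), (np.float32(127.77476), np.float64(-46.0)), (np.float32(133.13055), np.float64(-48.0))]
```

```bash
python3 -c "
from rig import r
print(r.job_done())"
```

```text
the job is handed in; nothing more can be done
None
```

I turned the lock ring clockwise about 0.5 rad to its hard stop (torque rose from about 0.27 to 0.75 N m), laid the spanner back on its rest within about 0.2 mm by the top camera, and handed the job in at about 15 s of the 64 s limit.

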